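Hang up the washed cups on their drying posts

TASK

The blue glue cup has been perched on the tall post by mistake: move it, still upside down, to the short post on the blue foot, and put the steel tumbler from the draining cradle upside down over the tall post on the white foot. Lower each one over its post, do not drop it, until its whole rim rests on the foot; let go, and do not disturb the other things on the bench.

Things in the scene. Friction and masses are not known exactly. Their poses are not given: they have to be found in the camera images.
- tumbler: stainless steel drinking tumbler with a black foot, a straight round cup 62 mm across outside, 150 mm long, wall 3 mm, floor 5 mm thick. Origin: centre of the underside of its closed base; its z axis runs along the cup's axis from base to open mouth. At the start it lies in the cradle, mouth at the low end.
- tumbler_rim (a point): centre of the tumbler's open mouth, 150 mm from the base origin along the tumbler's z axis
- blue_cup: blue plastic glue cup, straight round, 62 mm across outside, 85 mm long, wall 3 mm, floor 5 mm thick. Origin: centre of the outside of its closed base; z axis runs from base to open mouth (points down while it is inverted). At the start it is perched upside down on the tip of the tall post, its rim in the air.
- blue_cup_rim (a point): centre of the blue cup's open mouth, 85 mm from the base origin
- tall_stand: fixed drying stand: white square foot 100 x 100 x 15 mm with an upright round wooden post 42 mm in diameter and 110 mm tall on its centre (tip 125 mm above the bench, tapered to 28 mm over the last 12 mm). Origin: centre of the foot's underside; z up.
- tall_stand_foot (a point): centre of the upper face of the white foot, 15 mm above the bench, on the post's axis
- short_stand: fixed drying stand: blue square foot 100 x 100 x 15 mm with an upright round wooden post 42 mm in diameter and 60 mm tall on its centre (tip 75 mm above the bench, same taper). Origin: centre of the foot's underside; z up.
- short_stand_foot (a point): centre of the upper face of the blue foot, 15 mm above the bench, on the post's axis
- cradle: fixed sloping draining cradle: wooden base 190 x 80 x 12 mm, two steel rails (10 mm thick, centres 36 mm apart, narrower than the tumbler) falling 25 degrees towards its +x end, with a black lip at the low end that rises 19 mm over the lowest edge of the tumbler's mouth. Origin: centre of the base's underside; the tumbler's middle lies 85 mm above it.
- glue_bottle: bystander: white glue bottle with a pointed nozzle, standing, 42 mm across, 118 mm tall; origin at centre of its underside
- oil_jar: bystander: amber glass jar with black cap, standing, 58 mm across, 85 mm tall; origin at centre of its underside
- grooved_board: bystander: pale grooved wooden board lying flat, 150 (x) x 70 (y) x 18 mm; origin at centre of its underside
- sanding_block: bystander: cork sanding block with orange sole, 110 (x) x 60 (y) x 33 mm; origin at centre of its underside
- screw_box: bystander: small cardboard box, 90 (x) x 70 (y) x 60 mm; origin at centre of its underside
- brush: bystander: glue brush 170 mm long lying along its x axis
- varnish_can: bystander: varnish can with yellow label, standing, 68 mm across, 100 mm tall; origin at centre of its underside
Not all that is in view belongs to the job. What is shaped like the tumbler but green or orange is not meant.

How it is judged:
By the outcome, as a careful person would: the job done as asked, in the order asked, and still so for the second after the job is handed in, with the robot touching nothing.
It also fails if it takes over 58 s, if anything falls off the work surface, if the arm or the gripper's body presses on something with over 40 N, if the wrist force passes 120 N, or if a joint passes its speed limit or range.

ROBOT

A 6-joint arm with a two-finger parallel gripper is mounted at the origin on the work surface. World frame = base frame: x ahead of the robot, y to its left, z up, the work surface at z = 0. Lengths are in m, angles in rad, forces in N, time in s.
With the tool pointing down it reaches from about 0.225 to 0.875 m from the base axis. Payload 3.4 kg.
Tool frame: the origin (TCP) lies midway between the tips of the shut fingers; the grasp point (between the pads) lies 19 mm behind it (manip.grip_point_offset is the distance from the TCP to the grasp point, in m); z points along the fingers, y is the line along which they close (so a half turn about z gives the same grasp; the last joint's range is limited). The gripper opens to 85 mm and grips with 20 to 120 N. Pads are 22 mm wide; open, the fingers measure 114 mm over their backs; the gripper's body (76 mm by 85 mm) begins 54 mm behind the grasp point. The pads swing forward as they close: fully open they stand 13 mm farther back than shut.
Start: joints at [-1.293, 0.276, 1.505, -0, 1.361, -0.121], TCP at [0.223, -0.53, 0.231] pointing down, gripper open.
Joint ranges: [-2.89, 2.89], [-0.75, 2.08], [0.22, 2.7], [-1.18, 4.32], [0.11, 2.71], [-2.7, 2.7]. Speed limits (rad/s): [2.57, 2.57, 3.14, 3.14, 3.14, 3.14].

INTERFACE

Orientations are given as a unit quaternion [w, x, y, z].
In Python, from rig import manip gives the robot as it stands.
- The arm moves only by the shell command python3 -m handwheel 'ROWS' [FORCE]. ROWS is JSON, a list of rows, each an object with "translation": the shift along the tool's x, y, z in m, a list of three; "angular": the turn, a rotation vector about the tool's x, y, z in degrees, a list of three; "hand": the closure, from 0 (fully open) to 1 (shut). A call has 1 to 10 rows; each row shifts and turns the commanded pose from where the row before left it, along the tool's axes as they then stand; what a row does not reach is not made up. A row lasts 1/12 s, in which the tool goes at most 41.7 mm and 7.16 degrees, less where a joint would pass 70% of its speed; a pose out of reach is approached as far as the arm can. A call with a gripper value outside its range is refused whole. The fingers move at their own pace and stop on an object; FORCE is the grip in N (left out, the last holds). Time passes only in rows, so rows that do not move let the fingers close. It gives the time, the measured TCP pose, the force, the opening and the grip force at its end, in the units of the state.
- manip.get_state(): the state, without advancing time (a new reading comes with each control period).
- manip.get_image(name): name is "scene" or "top"; returns the picture (420x560x3 uint8, red, green, blue); there is no depth.
- manip.camera_info(name): a dict with "camera_matrix" (3x3 intrinsics, pixels), "eye" and "orientation" of the camera in the world. Camera axes: x right, y down, z forward; pixel columns grow to the right and rows downward; lengths in m; the calibration is good to about 2 mm. A picture is of the moment at which its call begins. camera_info takes no time and is no camera call.
- manip.sign_off(): hands the job in; it is judged then, once.
The state is a dict: "clock": time; "qpos": joint angles; "qd": joint speeds; "effort": joint torques, N m; "position": TCP position; "ee_rot": TCP orientation; "contact_force": force on the tool from outside, world axes, zero at the start; "moment": the same for the moment, N m; "width": finger opening in m; "gripper_force": force on a finger pad.
Only numpy, scipy, OpenCV 4.12 (cv2) and the standard library are available. Lean on these libraries where they do the work, as an engineer would, in place of code of your own. Each camera call takes 0.05 s, during which the arm holds its last target. There are 200 camera calls.

## Working session

There is one attempt and no reset: what is moved stays moved. The work goes in short steps, Python scripts to look and compute and a shell command to move; the robot and the scene stay as the last step left them, time stands still between calls to the robot, and variables do not carry over. Pictures are saved under pics/ and viewed, at most 13 in all, crops included, and the job is handed in when it is done.

```bash
mkdir -p pics; ls; python3 - <<'E'
from rig import manip
import cv2,numpy as np
for n in("scene","top"):
    im=manip.get_image(n); cv2.imwrite(f"pics/{n}0.png",im[:,:,::-1]); print(n,manip.camera_info(n))
print(manip.get_state(), manip.grip_point_offset)
E
```

```text
pics
scene {'camera_matrix': array([[522.66748395,   0.        , 283.81283013],
       [  0.        , 522.66748395, 206.46553855],
       [  0.        ,   0.        ,   1.        ]]), 'eye': array([ 1.27759499, -0.24465894,  1.44228386]), 'orientation': array([-0.21991784,  0.76359196,  0.58486211, -0.16278754])}
top {'camera_matrix': array([[485.47815106,   0.        , 279.79987666],
       [  0.        , 485.47815106, 215.03394388],
       [  0.        ,   0.        ,   1.        ]]), 'eye': array([ 0.31495504, -0.02161734,  1.60493258]), 'orientation': array([-0.0362197 ,  0.71274559, -0.69931819,  0.0404465 ])}
{'clock': 0.1, 'qpos': array([-1.29300219e+00,  2.76539561e-01,  1.50600223e+00, -1.51494260e-05,
        1.36067332e+00, -1.20974835e-01]), 'qd': array([ 0.00126574, -0.00182305, -0.00258025,  0.0005683 ,  0.00105171,
        0.0011275 ]), 'effort': array([ 1.85072247e-03, -4.17698979e+01, -2.46404564e+01, -4.39491259e-05,
        5.70465912e-03,  1.21265494e-06]), 'position': array([ 0.22314015, -0.5294399 ,  0.23052346]), 'ee_rot': array([-8.08159589e-04,  9.80188039e-01,  1.98067537e-01, -7.09273464e-05]), 'contact_force': array([-0.0358242 , -0.4884801 , -0.00926451]), 'moment': array([ 0.06006743, -0.05523325, -0.02927102]), 'gripper_force': 0.0, 'width': 0.08553106650478738} 0.0187
```

View pics/scene0.png

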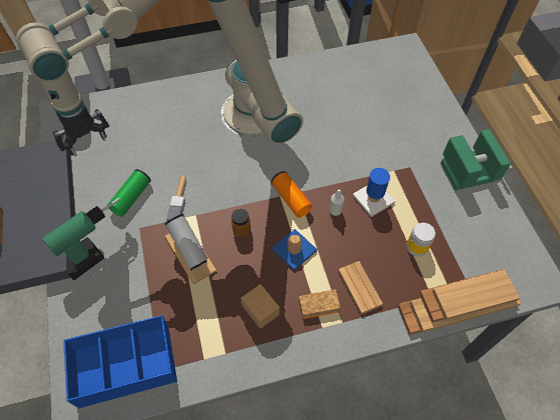

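View pics/top0.png

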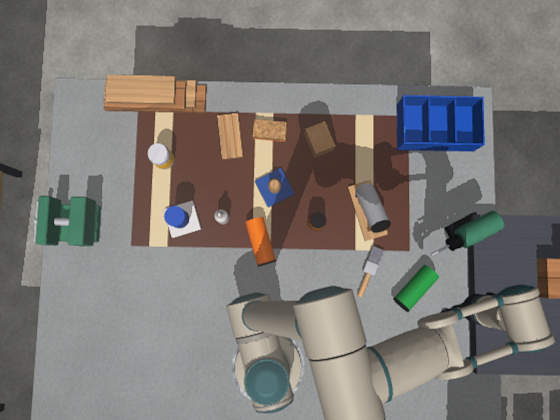

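Candidates (scene px): the green cylinder (130,192) and the orange cylinder (291,194) are decoys. The steel one in the cradle is at (186,243), or (371,205) in the top view, and matches the description. The blue cup is at (377,183), top view (176,216), on the white foot. The blue foot with the short post is at (294,248), top view (274,186). The blue bin is not part of the job.

```bash
cat > h.py <<'E'
import numpy as np,cv2
from rig import manip
from scipy.spatial.transform import Rotation as R
def cam(n):
    c=manip.camera_info(n);q=c["orientation"]
    return c["camera_matrix"],np.array(c["eye"]),R.from_quat([q[1],q[2],q[3],q[0]]).as_matrix()
def ray(n,p):
    K,e,M=cam(n); d=M@np.linalg.inv(K)@np.array([p[0],p[1],1.]); return e,d/np.linalg.norm(d)
def onz(n,p,z):
    e,d=ray(n,p); return e+d*(z-e[2])/d[2]
def tri(p,q):
    (e,d),(f,g)=ray("scene",p),ray("top",q)
    s=np.linalg.lstsq(np.c_[d,-g],f-e,rcond=None)[0]
    a,b=e+d*s[0],f+g*s[1]; return (a+b)/2,np.linalg.norm(a-b)
def proj(n,P):
    K,e,M=cam(n); v=K@(M.T@(np.array(P)-e)); return v[:2]/v[2]
def blobs(n,im,f,box,amin=40):
    hsv=cv2.cvtColor(im,cv2.COLOR_RGB2HSV); m=np.zeros(im.shape[:2],np.uint8)
    x0,y0,x1,y1=box; m[y0:y1,x0:x1]=f(hsv[y0:y1,x0:x1].astype(int)).astype(np.uint8)*255
    return [c for c in cv2.findContours(m,cv2.RETR_EXTERNAL,cv2.CHAIN_APPROX_NONE)[0] if cv2.contourArea(c)>amin]
E
python3 - <<'E'
from h import *
s=cv2.imread("pics/scene0.png");t=cv2.imread("pics/top0.png")
def crop(i,x,y,w,h): return cv2.resize(i[y:y+h,x:x+w],(400,300),interpolation=cv2.INTER_CUBIC)
cv2.imwrite("pics/crop0.png",np.vstack([np.hstack([crop(s,145,200,100,75),crop(t,325,170,100,75)]),np.hstack([crop(s,340,155,80,60),crop(t,150,190,80,60)])]))
for n,im,bb in(("scene",s,[(340,155,410,220),(265,225,325,275)]),("top",t,[(150,190,210,245),(245,160,300,215)])):
    im=im[:,:,::-1].copy()
    blue=lambda h:(abs(h[...,0]-110)<15)&(h[...,1]>140)&(h[...,2]>50)
    white=lambda h:(h[...,1]<40)&(h[...,2]>150)
    post=lambda h:(abs(h[...,0]-14)<8)&(h[...,1]>60)&(h[...,2]>110)
    for nm,f,b in(("bluecup",blue,bb[0]),("white",white,bb[0]),("bluefoot",blue,bb[1]),("post",post,bb[1])):
        for c in blobs(n,im,f,b):
            print(n,nm,cv2.contourArea(c),cv2.boundingRect(c),[np.round(x,1) for x in cv2.minAreaRect(c)], cv2.boxPoints(cv2.minAreaRect(c)).round(1).tolist())
E
```

```text
scene bluecup 493.0 (367, 168, 23, 31) [array([378. , 183.1]), array([19.8, 31.2]), np.float64(12.1)] [[365.0, 196.3000030517578], [371.6000061035156, 165.8000030517578], [390.8999938964844, 169.89999389648438], [384.3999938964844, 200.39999389648438]]
scene white 71.5 (383, 192, 12, 14) [array([387.1, 198.6]), array([12.7,  8.7]), np.float64(49.4)] [[379.6000061035156, 196.60000610351562], [386.20001220703125, 190.89999389648438], [394.5, 200.60000610351562], [387.8999938964844, 206.1999969482422]]
scene white 170.5 (353, 186, 18, 27) [array([361. , 200.1]), array([26.3, 14.1]), np.float64(81.3)] [[352.1000061035156, 188.10000610351562], [366.0, 186.0], [370.0, 212.0], [356.1000061035156, 214.10000610351562]]
scene white 1186.5 (340, 155, 70, 27) [array([374.5, 168. ]), array([26., 69.]), np.float64(90.0)] [[340.0, 155.0], [409.0, 155.0], [409.0, 181.0], [340.0, 181.0]]
scene bluefoot 896.0 (272, 230, 44, 40) [array([293.9, 248.7]), array([31.4, 32.7]), np.float64(48.8)] [[271.20001220703125, 247.6999969482422], [295.8999938964844, 226.10000610351562], [316.5, 249.8000030517578], [2
[... 697 characters left out ...]
438], [201.1999969482422, 228.60000610351562], [171.8000030517578, 238.39999389648438]]
top bluefoot 248.5 (256, 174, 23, 32) [array([268.4, 189.8]), array([28.6, 15.2]), np.float64(63.4)] [[255.1999969482422, 180.39999389648438], [268.79998779296875, 173.60000610351562], [281.6000061035156, 199.1999969482422], [268.0, 206.0]]
top post 109.5 (269, 179, 11, 14) [array([274. , 185.5]), array([13., 10.]), np.float64(90.0)] [[269.0, 179.0], [279.0, 179.0], [279.0, 192.0], [269.0, 192.0]]
top post 563.0 (253, 160, 20, 55) [array([262.2, 187. ]), array([18.8, 54.5]), np.float64(1.4)] [[252.10000610351562, 214.0], [253.5, 159.5], [272.20001220703125, 160.0], [270.8999938964844, 214.39999389648438]]
```

View pics/crop0.png

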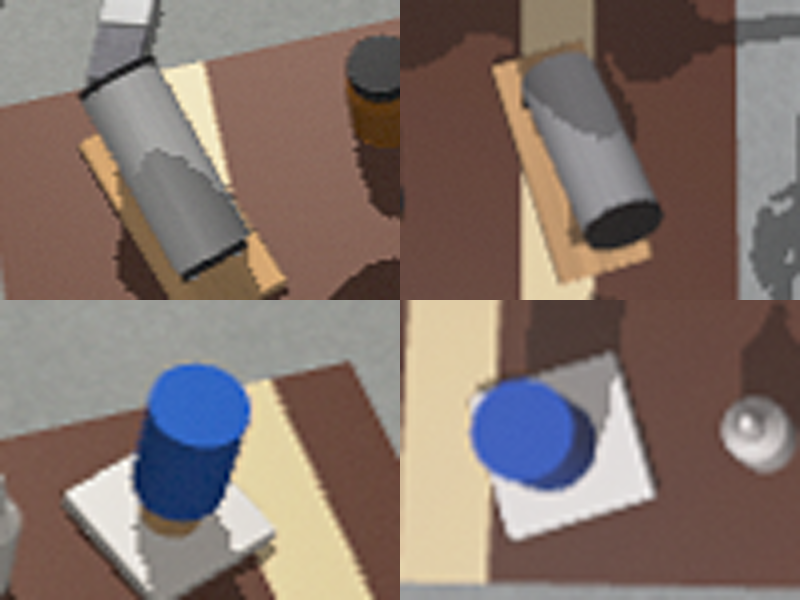

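```bash
python3 - <<'E'
from h import *
s=cv2.imread("pics/scene0.png");t=cv2.imread("pics/top0.png")
def crop(i,x,y,w,h): return cv2.resize(i[y:y+h,x:x+w],(400,300),interpolation=cv2.INTER_CUBIC)
cv2.imwrite("pics/crop1.png",np.hstack([crop(s,255,215,80,60),crop(t,235,155,80,60)]))
def u(X,Y,S,ox,oy): return np.array([(X+.5)/S-.5+ox,(Y+.5)/S-.5+oy])
r=lambda v:np.round(v,4)
b=u(223,225,4,325,170); base=onz("top",b,.1167); print("base",r(base),"proj scene",proj("scene",base), "seen",u(120,77,4,145,200))
mo=u(160,82,4,325,170); m=onz("top",mo,.0533); print("mouth",r(m),np.linalg.norm(m-base)," yaw",np.degrees(np.arctan2(*(m-base)[[1,0]])))
print("mouth proj scene",proj("scene",m),"seen",u(213,259,4,145,200))
C=[onz("top",u(*p,4,325,170),.012) for p in((92,65),(183,40),(250,255),(167,282))]
print("cradle c",r(sum(C)/4),[np.linalg.norm(C[i]-C[i-1]).round(3) for i in range(4)],"yaw",[np.degrees(np.arctan2(*(v)[[1,0]])).round(1) for v in(C[0]-C[3],C[1]-C[2])])
print("cup tri",tri(u(200,405-300,5,340,155),u(124,131,5,150,190)), r(onz("top",u(124,131,5,150,190),.13)), r(onz("scene",u(200,105,5,340,155),.13)))
W=[onz("top",u(X-400,Y-300,5,150,190),.015) for X,Y in((613,352),(655,495),(512,540))]
print("white foot",r((W[0]+W[2])/2),np.linalg.norm(W[0]-W[1]),np.linalg.norm(W[1]-W[2]))
for p in((.3,-.3,0),): pass
E
```

```text
base [ 0.4495 -0.3394  0.1167] proj scene [174.46404265 219.44608204] seen [174.625 218.875]
mouth [ 0.5704 -0.3024  0.0533] 0.1414655408300793  yaw 17.045008542218685
mouth proj scene [197.21394346 262.01035788] seen [197.875 264.375]
cradle c [ 0.5123 -0.3204  0.012 ] [np.float64(0.19), np.float64(0.079), np.float64(0.187), np.float64(0.072)] yaw [np.float64(19.2), np.float64(17.1)]
cup tri (array([0.46682498, 0.29207434, 0.13273724]), np.float64(0.00026524735964233694)) [0.4671 0.2925 0.13  ] [0.4651 0.2933 0.13  ]
white foot [0.4698 0.2912 0.015 ] 0.09912240117073051 0.09756999800876542
```

View pics/crop1.png

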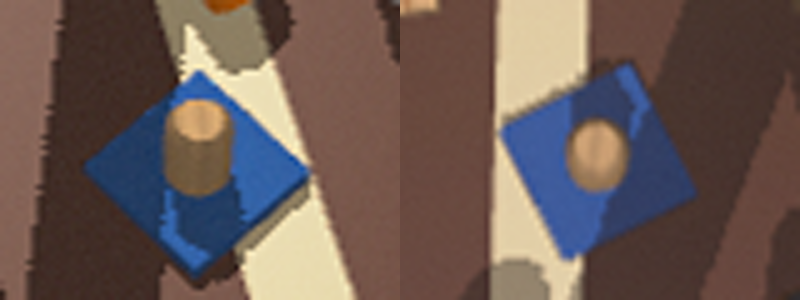

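The tumbler's base lies towards the robot and its mouth is the far, low end, at about 18° yaw. The blue foot corners in the top crop are (501,130), (630,63), (696,192) and (569,261), with the post tip at (597,153). I'll start towards the cup.

```bash
cat >> h.py <<'E'
def pose():
    s=manip.get_state();q=s["ee_rot"];return np.array(s["position"]),R.from_quat([q[1],q[2],q[3],q[0]]),s
def to(P,Rt=None):
    "remaining shift and turn in tool axes"
    p,r,s=pose(); d=r.inv().apply(np.array(P)-p)*1000
    a=np.degrees((r.inv()*Rt).as_rotvec()) if Rt is not None else None
    print("pos",p.round(4),"d_tool mm",d.round(1),"turn deg",None if a is None else a.round(1),"F",np.round(s["contact_force"],1),"w",round(s["width"],4),"gf",round(s["gripper_force"],1),"t",round(s["clock"],2),"q",np.round(s["qpos"],2))
E
python3 - <<'E'
from h import *
def u(X,Y,S,ox,oy): return np.array([(X+.5)/S-.5+ox,(Y+.5)/S-.5+oy])
T=lambda p:u(*p,5,235,155)
S=lambda p:u(*p,5,255,215)
print([onz("top",T(p),.015).round(4) for p in((101,130),(230,63),(296,192),(169,261))])
print("foot",onz("top",T((199,161.5)),.015),onz("scene",S((197,171)),.015),"tip",onz("top",T((197,153)),.075),onz("scene",S((200,120)),.075),tri(S((200,120)),T((197,153))))
for n,p,z in(("glue",(222,216),.06),("jar",(317,216),.085),("can",(157,153),.1),("orange",(260,242),.05),("sand",(270,129),.033),("box",(320,138),.06)): print(n,onz("top",p,z).round(3))
E
python3 -m handwheel '[{"translation":[0.025,-0.0305,-0.004],"angular":[0,0,0],"hand":0},{"translation":[0.025,-0.0305,-0.004],"angular":[0,0,0],"hand":0},{"translation":[0.025,-0.0305,-0.004],"angular":[0,0,0],"hand":0},{"translation":[0.025,-0.0305,-0.004],"angular":[0,0,0],"hand":0},{"translation":[0.025,-0.0305,-0.004],"angular":[0,0,0],"hand":0},{"translation":[0.025,-0.0305,-0.004],"angular":[0,0,0],"hand":0},{"translation":[0.025,-0.0305,-0.004],"angular":[0,0,0],"hand":0},{"translation":[0.025,-0.0305,-0.004],"angular":[0,0,0],"hand":0},{"translation":[0.025,-0.0305,-0.004],"angular":[0,0,0],"hand":0},{"translation":[0.025,-0.0305,-0.004],"angular":[0,0,0],"hand":0}]' 40
python3 -c "
from h import *
to([.467,.2925,.26])"
```

```text
[array([0.6015, 0.0556, 0.015 ]), array([ 0.6484, -0.0292,  0.015 ]), array([ 0.5625, -0.0745,  0.015 ]), array([0.5148, 0.0086, 0.015 ])]
foot [ 0.58164167 -0.00987034  0.015     ] [ 0.58343535 -0.01044843  0.015     ] tip [ 0.57704287 -0.00892854  0.075     ] [ 0.58049441 -0.00933798  0.075     ] (array([ 0.57793715, -0.00868919,  0.07006797]), np.float64(0.0004085162632556921))
glue [0.477 0.155 0.06 ]
jar [ 0.48  -0.146  0.085]
can [0.668 0.362 0.1  ]
orange [0.396 0.032 0.05 ]
sand [0.773 0.008 0.033]
box [ 0.738 -0.156  0.06 ]
clock: 0.93
position: [0.335, -0.1498, 0.2713]
ee_rot: [-0.0, 0.98, 0.198, 0.0]
contact_force: [1.3, 0.1, 0.5]
width: 0.0854
gripper_force: 0.0
pos [ 0.335  -0.1498  0.2713] d_tool mm [ 293.1 -356.6   11.4] turn deg None F [1.3 0.1 0.5] w 0.0854 gf 0.0 t 0.93 q [-0.61 -0.07  1.81  0.    1.41  0.56]
```

```bash
python3 -m handwheel '[{"translation":[0.025,-0.0305,0.0],"angular":[0,0,0],"hand":0},{"translation":[0.025,-0.0305,0],"angular":[0,0,0],"hand":0},{"translation":[0.025,-0.0305,0],"angular":[0,0,0],"hand":0},{"translation":[0.025,-0.0305,0],"angular":[0,0,0],"hand":0},{"translation":[0.025,-0.0305,0],"angular":[0,0,0],"hand":0},{"translation":[0.025,-0.0305,0],"angular":[0,0,0],"hand":0},{"translation":[0.025,-0.0305,0],"angular":[0,0,0],"hand":0},{"translation":[0.025,-0.0305,0],"angular":[0,0,0],"hand":0},{"translation":[0.025,-0.0305,0],"angular":[0,0,0],"hand":0},{"translation":[0.025,-0.0305,0],"angular":[0,0,0],"hand":0}]'
python3 -c "
from h import *
to([.467,.2925,.26])"
```

```text
clock: 1.77
position: [0.4469, 0.2285, 0.2709]
ee_rot: [0.0, 0.98, 0.198, -0.0]
contact_force: [0.5, 0.4, 1.0]
width: 0.0856
gripper_force: 0.0
pos [0.4469 0.2285 0.2709] d_tool mm [ 43.4 -51.2  10.9] turn deg None F [0.5 0.4 1. ] w 0.0856 gf 0.0 t 1.77 q [ 0.33  0.14  1.58 -0.    1.42  1.51]
```

```bash
python3 -m handwheel '[{"translation":[0.022,-0.026,0.0],"angular":[0,0,0],"hand":0},{"translation":[0.0214,-0.0252,0],"angular":[0,0,0],"hand":0},{"translation":[0,0,0.03],"angular":[0,0,0],"hand":0},{"translation":[0,0,0.03],"angular":[0,0,0],"hand":0},{"translation":[0,0,0.03],"angular":[0,0,0],"hand":0},{"translation":[0,0,0.01],"angular":[0,0,0],"hand":0},{"translation":[0,0,0],"angular":[0,0,0],"hand":0},{"translation":[0,0,0],"angular":[0,0,0],"hand":0}]'
python3 - <<'E'
from h import *
to([.467,.2925,.08])
s=manip.get_image("scene")[:,:,::-1];t=manip.get_image("top")[:,:,::-1]
def crop(i,x,y,w,h): return cv2.resize(i[y:y+h,x:x+w],(400,300),interpolation=cv2.INTER_CUBIC)
cv2.imwrite("pics/crop2.png",np.hstack([crop(s,320,130,100,75),crop(t,125,180,100,75)]))
E
```

```text
clock: 2.43
position: [0.4676, 0.2904, 0.1716]
ee_rot: [0.0, 0.98, 0.198, -0.0]
contact_force: [0.6, 1.2, 0.6]
width: 0.0854
gripper_force: 0.0
pos [0.4676 0.2904 0.1716] d_tool mm [ 0.3 -2.1 91.6] turn deg None F [0.6 1.2 0.6] w 0.0854 gf 0.0 t 2.43 q [ 0.43  0.28  1.65 -0.    1.21  1.6 ]
```

View pics/crop2.png

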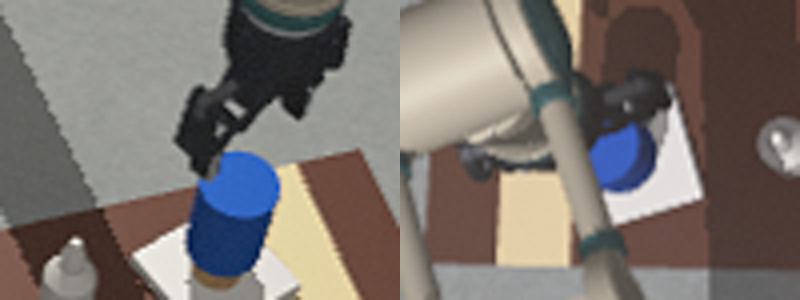

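The fingers straddle the cup, with the cup top at scene crop (240,185) and the knuckle offset in the top view down to perspective. Descending.

```bash
python3 -m handwheel '[{"translation":[0,-0.002,0.02],"angular":[0,0,0],"hand":0},{"translation":[0,0,0.02],"angular":[0,0,0],"hand":0},{"translation":[0,0,0.02],"angular":[0,0,0],"hand":0},{"translation":[0,0,0.02],"angular":[0,0,0],"hand":0},{"translation":[0,0,0.012],"angular":[0,0,0],"hand":0},{"translation":[0,0,0],"angular":[0,0,0],"hand":0}]'
python3 -c "
from h import *
to([.467,.2925,.08])"
```

```text
clock: 3.03
position: [0.4661, 0.2918, 0.0786]
ee_rot: [0.0, 0.98, 0.198, -0.001]
contact_force: [-0.5, -0.2, 0.1]
width: 0.0855
gripper_force: 0.0
pos [0.4661 0.2918 0.0786] d_tool mm [ 1.1 -0.3 -1.4] turn deg None F [-0.5 -0.2  0.1] w 0.0855 gf 0.0 t 3.03 q [ 0.43  0.37  1.78 -0.    0.99  1.61]
```

```bash
python3 -m handwheel '[{"translation":[0,0,0],"angular":[0,0,0],"hand":0.4},{"translation":[0,0,0],"angular":[0,0,0],"hand":0.5},{"translation":[0,0,0],"angular":[0,0,0],"hand":0.6},{"translation":[0,0,0],"angular":[0,0,0],"hand":0.7},{"translation":[0,0,0],"angular":[0,0,0],"hand":0.7},{"translation":[0,0,0],"angular":[0,0,0],"hand":0.7},{"translation":[0,0,0],"angular":[0,0,0],"hand":0.7}]' 40
```

```text
clock: 3.62
position: [0.4682, 0.293, 0.0815]
ee_rot: [-0.001, 0.98, 0.198, 0.002]
contact_force: [-0.3, -0.0, 6.0]
width: 0.0609
gripper_force: 43.7
```

```bash
python3 -m handwheel '[{"translation":[0,0,-0.01],"angular":[0,0,0],"hand":0.7},{"translation":[0,0,-0.02],"angular":[0,0,0],"hand":0.7},{"translation":[0,0,-0.03],"angular":[0,0,0],"hand":0.7},{"translation":[0,0,-0.03],"angular":[0,0,0],"hand":0.7},{"translation":[0,0,-0.03],"angular":[0,0,0],"hand":0.7},{"translation":[0,0,0],"angular":[0,0,0],"hand":0.7}]'
python3 -c "
from h import *
to([.581,-.0097,.18])"
```

```text
clock: 4.12
position: [0.4699, 0.2939, 0.2065]
ee_rot: [-0.001, 0.98, 0.198, 0.006]
contact_force: [0.7, 1.1, -0.3]
width: 0.061
gripper_force: 43.7
pos [0.4699 0.2939 0.2065] d_tool mm [-15.9 322.9  26.2] turn deg None F [ 0.7  1.1 -0.3] w 0.061 gf 43.7 t 4.12 q [ 0.43  0.25  1.6  -0.    1.27  1.61]
```

```bash
python3 -m handwheel '[{"translation":[-0.0016,0.0323,0],"angular":[0,0,0],"hand":0.7},{"translation":[-0.0016,0.0323,0],"angular":[0,0,0],"hand":0.7},{"translation":[-0.0016,0.0323,0],"angular":[0,0,0],"hand":0.7},{"translation":[-0.0016,0.0323,0],"angular":[0,0,0],"hand":0.7},{"translation":[-0.0016,0.0323,0],"angular":[0,0,0],"hand":0.7},{"translation":[-0.0016,0.0323,0],"angular":[0,0,0],"hand":0.7},{"translation":[-0.0016,0.0323,0],"angular":[0,0,0],"hand":0.7},{"translation":[-0.0016,0.0323,0],"angular":[0,0,0],"hand":0.7},{"translation":[-0.0016,0.0323,0],"angular":[0,0,0],"hand":0.7},{"translation":[-0.0016,0.0323,0.01],"angular":[0,0,0],"hand":0.7}]'
python3 -m handwheel '[{"translation":[0,0,0.02],"angular":[0,0,0],"hand":0.7},{"translation":[0,0,0.02],"angular":[0,0,0],"hand":0.7},{"translation":[0,0,0.01],"angular":[0,0,0],"hand":0.7},{"translation":[0,0,0],"angular":[0,0,0],"hand":0.7},{"translation":[0,0,0],"angular":[0,0,0],"hand":0.7}]'
python3 - <<'E'
from h import *
to([.581,-.0097,.05])
s=manip.get_image("scene")[:,:,::-1];t=manip.get_image("top")[:,:,::-1]
def crop(i,x,y,w,h): return cv2.resize(i[y:y+h,x:x+w],(400,300),interpolation=cv2.INTER_CUBIC)
cv2.imwrite("pics/crop3.png",np.hstack([crop(s,240,190,100,75),crop(t,225,145,100,75)]))
E
```

```text
clock: 4.95
position: [0.5785, -0.0133, 0.1912]
ee_rot: [0.001, 0.98, 0.198, 0.002]
contact_force: [-0.1, -0.0, -0.7]
width: 0.0612
gripper_force: 43.8
clock: 5.37
position: [0.5768, -0.0113, 0.1392]
ee_rot: [-0.0, 0.98, 0.198, -0.001]
contact_force: [0.2, 0.7, -0.8]
width: 0.0607
gripper_force: 43.9
pos [ 0.5768 -0.0113  0.1392] d_tool mm [ 4.5  0.2 89.2] turn deg None F [ 0.2  0.7 -0.8] w 0.0607 gf 43.9 t 5.37 q [-0.14  0.34  1.64 -0.    1.15  1.03]
```

View pics/crop3.png

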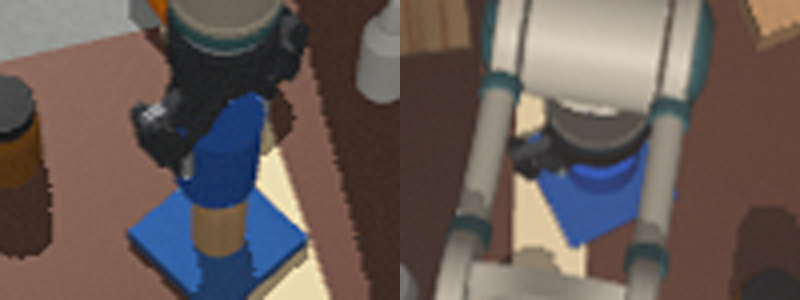

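The cup is upright and centred over the short post (cup bottom at crop (218,200), post at (219,230)). Lowering.

```bash
python3 -m handwheel '[{"translation":[0.003,0,0.01],"angular":[0,0,0],"hand":0.7},{"translation":[0,0,0.015],"angular":[0,0,0],"hand":0.7},{"translation":[0,0,0.015],"angular":[0,0,0],"hand":0.7},{"translation":[0,0,0.015],"angular":[0,0,0],"hand":0.7},{"translation":[0,0,0.015],"angular":[0,0,0],"hand":0.7},{"translation":[0,0,0.008],"angular":[0,0,0],"hand":0.7},{"translation":[0,0,0],"angular":[0,0,0],"hand":0.7},{"translation":[0,0,0],"angular":[0,0,0],"hand":0.7}]'
```

```text
clock: 6.13
position: [0.5802, -0.0103, 0.0614]
ee_rot: [0.0, 0.98, 0.198, 0.0]
contact_force: [-0.3, 0.2, -2.0]
width: 0.061
gripper_force: 43.9
```

```bash
python3 -m handwheel '[{"translation":[0,0,0.003],"angular":[0,0,0],"hand":0.7},{"translation":[0,0,0.003],"angular":[0,0,0],"hand":0.7},{"translation":[0,0,0],"angular":[0,0,0],"hand":0.7},{"translation":[0,0,0],"angular":[0,0,0],"hand":0.7}]'
```

```text
clock: 6.47
position: [0.5801, -0.0105, 0.0556]
ee_rot: [0.0, 0.98, 0.198, 0.0]
contact_force: [0.0, 0.1, -0.6]
width: 0.0609
gripper_force: 43.9
```

```bash
python3 -m handwheel '[{"translation":[0,0,0.0015],"angular":[0,0,0],"hand":0.7},{"translation":[0,0,0.0015],"angular":[0,0,0],"hand":0.7},{"translation":[0,0,0],"angular":[0,0,0],"hand":0.7},{"translation":[0,0,0],"angular":[0,0,0],"hand":0.7}]'
```

```text
clock: 6.8
position: [0.5799, -0.0105, 0.0522]
ee_rot: [0.0, 0.98, 0.198, -0.0]
contact_force: [-0.6, 0.6, -0.6]
width: 0.061
gripper_force: 43.9
```

```bash
python3 -m handwheel '[{"translation":[0,0,0.0015],"angular":[0,0,0],"hand":0.7},{"translation":[0,0,0],"angular":[0,0,0],"hand":0.7},{"translation":[0,0,0],"angular":[0,0,0],"hand":0.7}]'
```

```text
clock: 7.05
position: [0.5801, -0.0105, 0.0517]
ee_rot: [0.0, 0.98, 0.198, 0.0]
contact_force: [-1.5, -0.7, 5.6]
width: 0.0607
gripper_force: 44.1
```

```bash
python3 -m handwheel '[{"translation":[0,0,0.0005],"angular":[0,0,0],"hand":0.7},{"translation":[0,0,0],"angular":[0,0,0],"hand":0.7},{"translation":[0,0,0],"angular":[0,0,0],"hand":0.15},{"translation":[0,0,0],"angular":[0,0,0],"hand":0},{"translation":[0,0,0],"angular":[0,0,0],"hand":0},{"translation":[0,0,0],"angular":[0,0,0],"hand":0},{"translation":[0,0,0],"angular":[0,0,0],"hand":0}]'
```

```text
clock: 7.63
position: [0.5799, -0.0105, 0.05]
ee_rot: [-0.0, 0.98, 0.198, -0.0]
contact_force: [1.1, 0.0, -0.2]
width: 0.0853
gripper_force: 0.0
```

```bash
cat >> h.py <<'E'
def frame(yaw,p):
    c,s=np.cos,np.sin; y=np.radians(yaw);p=np.radians(p)
    z=np.array([c(p)*c(y),c(p)*s(y),-s(p)]);x=np.array([s(p)*c(y),s(p)*s(y),c(p)])
    return R.from_matrix(np.c_[x,np.cross(z,x),z])
Y=18.;B=np.array([.4495,-.3394,.1167]);F=frame(Y,45)
A=np.array([np.cos(np.radians(25))*np.cos(np.radians(Y)),np.cos(np.radians(25))*np.sin(np.radians(Y)),-np.sin(np.radians(25))])
D=F.as_matrix()[:,2];G=B+.036*A+.0187*D
E
python3 -m handwheel '[{"translation":[0,0,-0.02],"angular":[0,0,0],"hand":0},{"translation":[0,0,-0.03],"angular":[0,0,0],"hand":0},{"translation":[0,0,-0.04],"angular":[0,0,0],"hand":0},{"translation":[0,0,-0.04],"angular":[0,0,0],"hand":0},{"translation":[0,0,-0.04],"angular":[0,0,0],"hand":0},{"translation":[0,0,-0.04],"angular":[0,0,0],"hand":0},{"translation":[0,0,-0.02],"angular":[0,0,0],"hand":0},{"translation":[0,0,0],"angular":[0,0,0],"hand":0}]'
python3 - <<'E'
from h import *
print(G,G-.12*D); to(G-.12*D,F)
t=manip.get_image("scene")[:,:,::-1]
cv2.imwrite("pics/s4.png",t)
blue=lambda h:(abs(h[...,0]-110)<15)&(h[...,1]>140)&(h[...,2]>50)
print(proj("scene",[.58,-.01,.1]),proj("scene",[.58,-.01,.015]))
for c in blobs("scene",t[:,:,::-1].copy(),blue,(255,200,335,280)): print(cv2.boundingRect(c))
E
```

```text
clock: 8.3
position: [0.5828, -0.0108, 0.2865]
ee_rot: [0.002, 0.98, 0.198, 0.006]
contact_force: [0.1, 0.1, 1.0]
width: 0.0857
gripper_force: 0.0
[ 0.49310592 -0.32523158  0.08826285] [ 0.4124061  -0.35145254  0.17311566]
pos [ 0.5828 -0.0108  0.2865] d_tool mm [-290.5  247.1  111.9] turn deg [-1.6 44.4  4.7] F [0.1 0.1 1. ] w 0.0857 gf 0.0 t 8.3 q [-0.14  0.26  1.4  -0.    1.48  1.03]
[294.55990924 234.45492643] [293.83490879 247.79855628]
(272, 226, 44, 44)
```

View pics/s4.png

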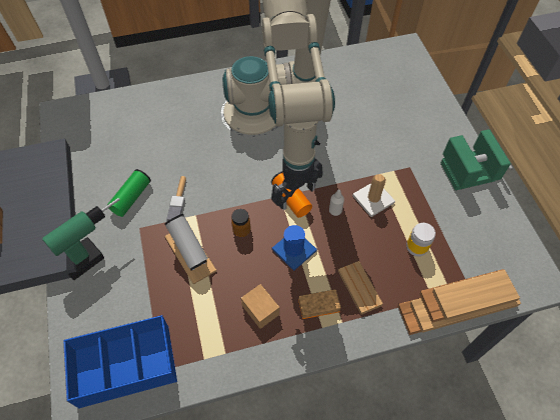

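The blue cup now sits on the blue foot at (294,242), and the tall post is free with its tip at about (377,180). Heading for the tumbler.

```bash
python3 -m handwheel '[{"translation":[-0.029,0.0247,0],"angular":[0,0,0],"hand":0},{"translation":[-0.029,0.0247,0],"angular":[0,0,0],"hand":0},{"translation":[-0.029,0.0247,0],"angular":[0,0,0],"hand":0},{"translation":[-0.029,0.0247,0],"angular":[0,0,0],"hand":0},{"translation":[-0.029,0.0247,0],"angular":[0,0,0],"hand":0},{"translation":[-0.029,0.0247,0],"angular":[0,0,0],"hand":0},{"translation":[-0.029,0.0247,0],"angular":[0,0,0],"hand":0},{"translation":[-0.029,0.0247,0],"angular":[0,0,0],"hand":0},{"translation":[-0.029,0.0247,0],"angular":[0,0,0],"hand":0},{"translation":[-0.029,0.0247,0],"angular":[0,0,4.7],"hand":0}]'
python3 -m handwheel '[{"translation":[0,0,0],"angular":[0,6.5,0],"hand":0},{"translation":[0,0,0],"angular":[0,6.5,0],"hand":0},{"translation":[0,0,0],"angular":[0,6.5,0],"hand":0},{"translation":[0,0,0],"angular":[0,6.5,0],"hand":0},{"translation":[0,0,0],"angular":[0,6.5,0],"hand":0},{"translation":[0,0,0],"angular":[0,6.5,0],"hand":0},{"translation":[0,0,0],"angular":[0,6,0],"hand":0},{"translation":[0,0,0],"angular":[0,0,0],"hand":0}]'
python3 -c "
from h import *
to(G-.12*D,F);to(G,F)"
```

```text
clock: 9.18
position: [0.4068, -0.3514, 0.2782]
ee_rot: [-0.002, 0.988, 0.157, -0.001]
contact_force: [1.6, -0.8, 0.2]
width: 0.0855
gripper_force: 0.0
clock: 9.85
position: [0.4055, -0.3502, 0.2755]
ee_rot: [-0.064, 0.913, 0.141, 0.378]
contact_force: [-0.5, 0.1, -0.8]
width: 0.0852
gripper_force: 0.0
pos [ 0.4055 -0.3502  0.2755] d_tool mm [-68.1   4.5  76.6] turn deg [-0.3 -0.1 -0.6] F [-0.5  0.1 -0.8] w 0.0852 gf 0.0 t 9.85 q [-1.37  0.15  1.84  0.8   1.36 -0.36]
pos [ 0.4055 -0.3502  0.2755] d_tool mm [-68.2   5.1 196.6] turn deg [-0.3 -0.1 -0.6] F [-0.5  0.1 -0.8] w 0.0852 gf 0.0 t 9.85 q [-1.37  0.15  1.84  0.8   1.36 -0.36]
```

Moving along to the pre-approach point and most of the way in, then a close look.

```bash
python3 -m handwheel '[{"translation":[-0.023,0.0015,0.02],"angular":[0,0,-0.3],"hand":0},{"translation":[-0.023,0.0015,0.02],"angular":[0,0,-0.3],"hand":0},{"translation":[-0.022,0.0015,0.02],"angular":[0,0,0],"hand":0},{"translation":[0,0,0.03],"angular":[0,0,0],"hand":0},{"translation":[0,0,0.02],"angular":[0,0,0],"hand":0},{"translation":[0,0,0],"angular":[0,0,0],"hand":0},{"translation":[0,0,0],"angular":[0,0,0],"hand":0}]'
python3 - <<'E'
from h import *
to(G,F)
s=manip.get_image("scene")[:,:,::-1];t=manip.get_image("top")[:,:,::-1]
def crop(i,x,y,w,h): return cv2.resize(i[y:y+h,x:x+w],(400,300),interpolation=cv2.INTER_CUBIC)
cv2.imwrite("pics/crop5.png",np.hstack([crop(s,120,165,120,90),crop(t,325,160,120,90)]))
E
```

```text
clock: 10.43
position: [0.439, -0.3445, 0.1535]
ee_rot: [-0.06, 0.912, 0.151, 0.377]
contact_force: [-0.2, -0.5, 0.5]
width: 0.0856
gripper_force: 0.0
pos [ 0.439  -0.3445  0.1535] d_tool mm [-5.4 -1.1 86.7] turn deg [-0.3  0.1  0.7] F [-0.2 -0.5  0.5] w 0.0856 gf 0.0 t 10.43 q [-1.29  0.31  1.99  0.91  1.1  -0.59]
```

View pics/crop5.png

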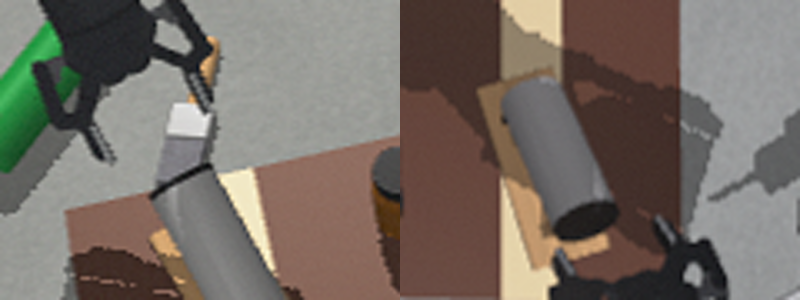

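The open fingers at top crop (562,262) and (660,225) straddle the line of the steel tumbler's base at (586,221). Going in.

```bash
python3 -m handwheel '[{"translation":[-0.0054,-0.001,0.015],"angular":[0,0,0.5],"hand":0},{"translation":[0,0,0.02],"angular":[0,0,0],"hand":0},{"translation":[0,0,0.02],"angular":[0,0,0],"hand":0},{"translation":[0,0,0.015],"angular":[0,0,0],"hand":0},{"translation":[0,0,0.012],"angular":[0,0,0],"hand":0},{"translation":[0,0,0.004],"angular":[0,0,0],"hand":0},{"translation":[0,0,0],"angular":[0,0,0],"hand":0}]'
python3 -c "
from h import *
to(G,F)"
```

```text
clock: 11.12
position: [0.4925, -0.3274, 0.0899]
ee_rot: [-0.06, 0.912, 0.147, 0.378]
contact_force: [0.1, -0.3, -0.4]
width: 0.0855
gripper_force: 0.0
pos [ 0.4925 -0.3274  0.0899] d_tool mm [-0.3 -1.8  2. ] turn deg [-0.1  0.   0.2] F [ 0.1 -0.3 -0.4] w 0.0855 gf 0.0 t 11.12 q [-1.17  0.42  2.05  1.06  0.94 -0.69]
```

```bash
python3 -m handwheel '[{"translation":[0,-0.0015,0.002],"angular":[0,0,0],"hand":0.15},{"translation":[0,0,0],"angular":[0,0,0],"hand":0.25},{"translation":[0,0,0],"angular":[0,0,0],"hand":0.35},{"translation":[0,0,0],"angular":[0,0,0],"hand":0.6},{"translation":[0,0,0],"angular":[0,0,0],"hand":0.7},{"translation":[0,0,0],"angular":[0,0,0],"hand":0.7},{"translation":[0,0,0],"angular":[0,0,0],"hand":0.7}]' 90
```

```text
clock: 11.7
position: [0.4927, -0.3264, 0.0895]
ee_rot: [-0.059, 0.912, 0.147, 0.378]
contact_force: [-6.0, -1.0, 5.8]
width: 0.0612
gripper_force: 92.5
```

```bash
python3 -m handwheel '[{"translation":[0.003,0,-0.004],"angular":[0,0,0],"hand":0.7},{"translation":[0.007,0,-0.008],"angular":[0,0,0],"hand":0.7},{"translation":[0.014,0,-0.014],"angular":[0,0,0],"hand":0.7},{"translation":[0.02,0,-0.02],"angular":[0,0,0],"hand":0.7},{"translation":[0.025,0,-0.025],"angular":[0,0,0],"hand":0.7},{"translation":[0.025,0,-0.025],"angular":[0,0,0],"hand":0.7},{"translation":[0.025,0,-0.025],"angular":[0,0,0],"hand":0.7},{"translation":[0.014,0,-0.014],"angular":[0,0,0],"hand":0.7},{"translation":[0,0,0],"angular":[0,0,0],"hand":0.7}]'
python3 - <<'E'
from h import *
to([.4,-.25,.3])
E
```

```text
clock: 12.45
position: [0.4925, -0.3273, 0.2832]
ee_rot: [-0.056, 0.912, 0.148, 0.379]
contact_force: [1.1, 0.3, -3.1]
width: 0.0611
gripper_force: 94.0
pos [ 0.4925 -0.3273  0.2832] d_tool mm [ -32.3 -102.1  -57.7] turn deg None F [ 1.1  0.3 -3.1] w 0.0611 gf 94.0 t 12.45 q [-1.17  0.17  1.8   0.84  1.23 -0.24]
```

```bash
python3 -m handwheel '[{"translation":[0,0,0],"angular":[0,-6.5,0],"hand":0.7},{"translation":[0,0,0],"angular":[0,-6.5,0],"hand":0.7},{"translation":[0,0,0],"angular":[0,-6.5,0],"hand":0.7},{"translation":[0,0,0],"angular":[0,-6.5,0],"hand":0.7},{"translation":[0,0,0],"angular":[0,-6.5,0],"hand":0.7},{"translation":[0,0,0],"angular":[0,-6.5,0],"hand":0.7},{"translation":[0,0,0],"angular":[0,-6.5,0],"hand":0.7},{"translation":[0,0,0],"angular":[0,-6.5,0],"hand":0.7},{"translation":[0,0,0],"angular":[0,-6.5,0],"hand":0.7},{"translation":[0,0,0],"angular":[0,-6.5,0],"hand":0.7}]'
python3 - <<'E'
from h import *
Fd=frame(18,110); r=pose()[1]
a=np.radians(20) # tumbler axis in tool: cos20 z + sin20 x
ax=r.apply([np.sin(a),0,np.cos(a)]); print("axis",ax.round(3)); 
off=-.036*np.array([np.sin(a),0,np.cos(a)])-np.array([0,0,.0187]) # base rel TCP in tool
rim=off+.15*np.array([np.sin(a),0,np.cos(a)])
print("base",(pose()[0]+r.apply(off)).round(4),"rim",(pose()[0]+r.apply(rim)).round(4))
rf=Fd.apply(rim); print("TCP for rim@tall z=.19",np.array([.469,.2915,.19])-rf)
to(np.array([.469,.2915,.19])-rf,Fd)
cv2.imwrite("pics/s6.png",manip.get_image("scene")[:,:,::-1])
E
```

```text
clock: 13.28
position: [0.4916, -0.3251, 0.2769]
ee_rot: [0.028, 0.972, 0.156, -0.174]
contact_force: [-0.2, -1.1, -3.4]
width: 0.0612
gripper_force: 94.2
axis [-0.006 -0.002 -1.   ]
base [ 0.498  -0.323   0.3304] rim [ 0.4971 -0.3233  0.1804]
TCP for rim@tall z=.19 [0.46291725 0.2895236  0.28642775]
pos [ 0.4916 -0.3251  0.2769] d_tool mm [ 151.7 -592.7  -66.4] turn deg [0.1 0.4 0.2] F [-0.2 -1.1 -3.4] w 0.0612 gf 94.2 t 13.28 q [-0.54  0.42  1.23 -0.27  1.72  0.7 ]
```

View pics/s6.png

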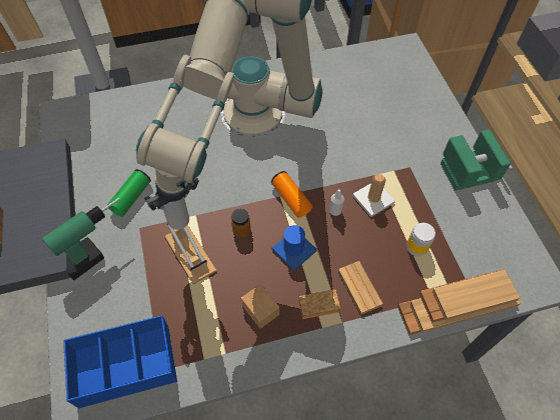

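The tumbler is held mouth-down at (176,205), the cradle is empty, and the bystanders are unmoved. Carrying it across.

```bash
python3 -m handwheel '[{"translation":[0.0095,-0.037,-0.005],"angular":[0,0,0],"hand":0.7},{"translation":[0.0095,-0.037,-0.005],"angular":[0,0,0],"hand":0.7},{"translation":[0.0095,-0.037,-0.005],"angular":[0,0,0],"hand":0.7},{"translation":[0.0095,-0.037,-0.005],"angular":[0,0,0],"hand":0.7},{"translation":[0.0095,-0.037,-0.005],"angular":[0,0,0],"hand":0.7},{"translation":[0.0095,-0.037,-0.005],"angular":[0,0,0],"hand":0.7},{"translation":[0.0095,-0.037,-0.005],"angular":[0,0,0],"hand":0.7},{"translation":[0.0095,-0.037,-0.005],"angular":[0,0,0],"hand":0.7},{"translation":[0.0095,-0.037,-0.005],"angular":[0,0,0],"hand":0.7},{"translation":[0,0,0],"angular":[0,0,0],"hand":0.7}]'
python3 - <<'E'
from h import *
Fd=frame(18,110); to([.4629,.2895,.2864],Fd)
for n,bx in(("scene",(360,165,400,215)),("top",(160,200,205,245))):
    im=manip.get_image(n)
    for c in blobs(n,im,lambda h:(abs(h[...,0]-14)<8)&(h[...,1]>60)&(h[...,2]>90),bx,20): print(n,cv2.boundingRect(c),cv2.minAreaRect(c))
    print("expect tip",proj(n,[.469,.2915,.125]),"foot",proj(n,[.469,.2915,.015]))
E
```

```text
clock: 14.17
position: [0.4771, 0.0271, 0.2893]
ee_rot: [0.025, 0.972, 0.159, -0.171]
contact_force: [-0.5, -0.9, -3.8]
width: 0.0609
gripper_force: 95.3
pos [0.4771 0.0271 0.2893] d_tool mm [  67.5 -253.2  -19.5] turn deg [-0.2 -0.1  0.7] F [-0.5 -0.9 -3.8] w 0.0609 gf 95.3 t 14.17 q [-0.01  0.3   1.39 -0.11  1.79  1.23]
scene (384, 201, 13, 14) ((392.69024658203125, 209.85400390625), (8.936847686767578, 16.368541717529297), 41.18592834472656)
scene (360, 174, 27, 28) ((373.0, 187.5), (27.0, 26.0), 90.0)
scene (394, 170, 6, 14) ((396.5, 176.5), (13.0, 5.0), 90.0)
expect tip [379.21887696 177.65546506] foot [373.67968027 197.03216951]
top (170, 210, 18, 15) ((178.30001831054688, 216.9000244140625), (18.335756301879883, 12.074767112731934), 26.56505012512207)
top (194, 200, 11, 19) ((199.0, 209.0), (18.0, 10.0), 90.0)
top (160, 200, 45, 45) ((182.0, 222.0), (44.0, 44.0), 90.0)
expect tip [175.10312386 215.35399331] foot [182.04368441 218.9531751 ]
```

```bash
python3 -m handwheel '[{"translation":[0.0096,-0.0362,-0.0036],"angular":[0,0,0],"hand":0.7},{"translation":[0.0096,-0.0362,-0.0036],"angular":[0,0,0],"hand":0.7},{"translation":[0.0096,-0.0362,-0.0036],"angular":[0,0,0.3],"hand":0.7},{"translation":[0.0096,-0.0362,-0.0036],"angular":[0,0,0.3],"hand":0.7},{"translation":[0.0096,-0.0362,-0.0036],"angular":[0,0,0],"hand":0.7},{"translation":[0.0096,-0.0362,-0.0036],"angular":[0,0,0],"hand":0.7},{"translation":[0.0096,-0.036,-0.0026],"angular":[0,0,0],"hand":0.7},{"translation":[0,0,0],"angular":[0,0,0],"hand":0.7},{"translation":[0,0,0],"angular":[0,0,0],"hand":0.7}]'
python3 - <<'E'
from h import *
Fd=frame(18,110); to([.4629,.2895,.2864],Fd)
s=manip.get_image("scene")[:,:,::-1];t=manip.get_image("top")[:,:,::-1]
def crop(i,x,y,w,h): return cv2.resize(i[y:y+h,x:x+w],(400,300),interpolation=cv2.INTER_CUBIC)
cv2.imwrite("pics/crop7.png",np.hstack([crop(s,325,130,100,75),crop(t,125,180,100,75)]))
a=np.radians(20);A_=np.array([np.sin(a),0,np.cos(a)]);p,r,_=pose()
b=p+r.apply(-.036*A_-np.array([0,0,.0187]));m=b+.15*r.apply(A_)
print("base",b,"rim",m,"scene crop px",(proj("scene",b)-[325,130])*4,(proj("scene",m)-[325,130])*4,(proj("scene",[.469,.2915,.125])-[325,130])*4)
E
```

```text
clock: 15.02
position: [0.4688, 0.2834, 0.2879]
ee_rot: [0.03, 0.973, 0.151, -0.172]
contact_force: [0.3, -0.1, -3.4]
width: 0.0612
gripper_force: 95.7
pos [0.4688 0.2834 0.2879] d_tool mm [-3.  -7.6  2.7] turn deg [ 0.2  0.1 -0.4] F [ 0.3 -0.1 -3.4] w 0.0612 gf 95.7 t 15.02 q [0.4  0.41 1.22 0.03 1.86 1.66]
base [0.47496458 0.28392308 0.3422251 ] rim [0.47504169 0.28297961 0.19222809] scene crop px [261.98464054  16.42871828] [223.86430003 147.42216709] [216.87550785 190.62186023]
```

View pics/crop7.png

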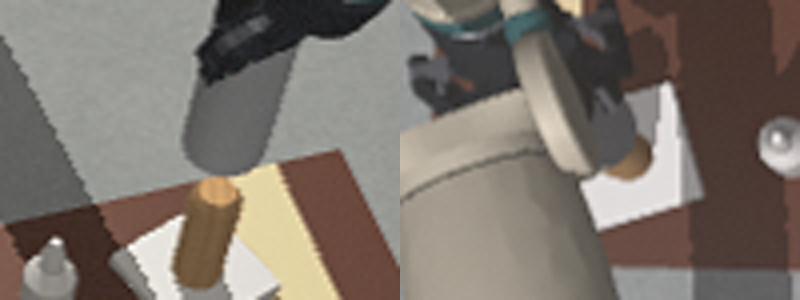

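The rim is at crop (224,152) and the post tip at (220,190), both as predicted. Correcting sideways by 8 mm and lowering.

```bash
python3 -m handwheel '[{"translation":[-0.003,-0.008,0.0027],"angular":[0,0,-0.4],"hand":0.7},{"translation":[0,0,0],"angular":[0,0,0],"hand":0.7},{"translation":[0.0068,0,0.0188],"angular":[0,0,0],"hand":0.7},{"translation":[0.0068,0,0.0188],"angular":[0,0,0],"hand":0.7},{"translation":[0.0034,0,0.0094],"angular":[0,0,0],"hand":0.7},{"translation":[0,0,0],"angular":[0,0,0],"hand":0.7},{"translation":[0,0,0],"angular":[0,0,0],"hand":0.7}]'
python3 - <<'E'
from h import *
Fd=frame(18,110); to([.4629,.2898,.2414],Fd)
E
```

```text
clock: 15.7
position: [0.4623, 0.2892, 0.238]
ee_rot: [0.028, 0.973, 0.154, -0.172]
contact_force: [0.9, 0.6, -2.0]
width: 0.0614
gripper_force: 95.6
pos [0.4623 0.2892 0.238 ] d_tool mm [-0.4 -0.4 -3.4] turn deg [ 0.1  0.1 -0.1] F [ 0.9  0.6 -2. ] w 0.0614 gf 95.6 t 15.7 q [0.41 0.42 1.32 0.03 1.75 1.67]
```

Rim is about 0.142 m up and on the post axis; continuing.

```bash
python3 -m handwheel '[{"translation":[0.0051,0,0.0141],"angular":[0,0,0],"hand":0.7},{"translation":[0.0051,0,0.0141],"angular":[0,0,0],"hand":0.7},{"translation":[0.0051,0,0.0141],"angular":[0,0,0],"hand":0.7},{"translation":[0.0051,0,0.0141],"angular":[0,0,0],"hand":0.7},{"translation":[0,0,0],"angular":[0,0,0],"hand":0.7},{"translation":[0,0,0],"angular":[0,0,0],"hand":0.7}]'
python3 - <<'E'
from h import *
Fd=frame(18,110); to([.4629,.2898,.111],Fd)
E
```

```text
clock: 16.2
position: [0.4625, 0.2896, 0.1787]
ee_rot: [0.028, 0.973, 0.154, -0.171]
contact_force: [-0.5, 0.2, -2.9]
width: 0.0611
gripper_force: 95.6
pos [0.4625 0.2896 0.1787] d_tool mm [23.6 -0.3 63.5] turn deg [ 0.1  0.  -0. ] F [-0.5  0.2 -2.9] w 0.0611 gf 95.6 t 16.2 q [0.41 0.46 1.41 0.03 1.62 1.66]
```

```bash
python3 -m handwheel '[{"translation":[0.0051,0,0.0141],"angular":[0,0,0],"hand":0.7},{"translation":[0.0051,0,0.0141],"angular":[0,0,0],"hand":0.7},{"translation":[0.0051,0,0.0141],"angular":[0,0,0],"hand":0.7},{"translation":[0.0034,0,0.0094],"angular":[0,0,0],"hand":0.7},{"translation":[0,0,0],"angular":[0,0,0],"hand":0.7},{"translation":[0,0,0],"angular":[0,0,0],"hand":0.7}]'
```

```text
clock: 16.7
position: [0.4627, 0.2895, 0.1238]
ee_rot: [0.028, 0.973, 0.154, -0.171]
contact_force: [0.7, -0.5, -3.3]
width: 0.0612
gripper_force: 95.6
```

```bash
python3 -m handwheel '[{"translation":[0.001,0,0.0028],"angular":[0,0,0],"hand":0.7},{"translation":[0.001,0,0.0028],"angular":[0,0,0],"hand":0.7},{"translation":[0,0,0],"angular":[0,0,0],"hand":0.7},{"translation":[0,0,0],"angular":[0,0,0],"hand":0.7}]'
```

```text
clock: 17.03
position: [0.4623, 0.2894, 0.1174]
ee_rot: [0.028, 0.973, 0.154, -0.171]
contact_force: [-0.7, -0.2, -2.6]
width: 0.0616
gripper_force: 95.6
```

```bash
python3 -m handwheel '[{"translation":[0.0007,0,0.0019],"angular":[0,0,0],"hand":0.7},{"translation":[0.0007,0,0.0019],"angular":[0,0,0],"hand":0.7},{"translation":[0,0,0],"angular":[0,0,0],"hand":0.7},{"translation":[0,0,0],"angular":[0,0,0],"hand":0.7}]'
```

```text
clock: 17.37
position: [0.4622, 0.2893, 0.1129]
ee_rot: [0.028, 0.973, 0.154, -0.171]
contact_force: [0.1, 0.1, -2.5]
width: 0.0614
gripper_force: 95.6
```

```bash
python3 -m handwheel '[{"translation":[0.0005,0,0.0014],"angular":[0,0,0],"hand":0.7},{"translation":[0,0,0],"angular":[0,0,0],"hand":0.7},{"translation":[0,0,0],"angular":[0,0,0],"hand":0.7}]'
```

```text
clock: 17.62
position: [0.4622, 0.2893, 0.1115]
ee_rot: [0.028, 0.973, 0.154, -0.171]
contact_force: [0.5, -0.1, -2.4]
width: 0.0614
gripper_force: 95.6
```

```bash
python3 -m handwheel '[{"translation":[0.0005,0,0.0014],"angular":[0,0,0],"hand":0.7},{"translation":[0,0,0],"angular":[0,0,0],"hand":0.7},{"translation":[0,0,0],"angular":[0,0,0],"hand":0.7}]'
```

```text
clock: 17.87
position: [0.4624, 0.2893, 0.1111]
ee_rot: [0.028, 0.973, 0.154, -0.171]
contact_force: [0.7, -0.8, 6.3]
width: 0.0613
gripper_force: 96.2
```

```bash
python3 -m handwheel '[{"translation":[0.0005,0,0.0014],"angular":[0,0,0],"hand":0.7},{"translation":[0,0,0],"angular":[0,0,0],"hand":0.7},{"translation":[0,0,0],"angular":[0,0,0],"hand":0.7}]'
```

```text
clock: 18.12
position: [0.4624, 0.2893, 0.111]
ee_rot: [0.028, 0.973, 0.154, -0.171]
contact_force: [-0.3, -0.8, 12.1]
width: 0.0611
gripper_force: 96.8
```

Contact at the predicted seating height. Easing the grip, then letting go.

```bash
python3 -m handwheel '[{"translation":[0,0,0],"angular":[0,0,0],"hand":0.7},{"translation":[0,0,0],"angular":[0,0,0],"hand":0.7}]' 20
python3 -m handwheel '[{"translation":[0,0,0],"angular":[0,0,0],"hand":0.2},{"translation":[0,0,0],"angular":[0,0,0],"hand":0.1},{"translation":[0,0,0],"angular":[0,0,0],"hand":0},{"translation":[0,0,0],"angular":[0,0,0],"hand":0},{"translation":[0,0,0],"angular":[0,0,0],"hand":0},{"translation":[0,0,0],"angular":[0,0,0],"hand":0}]'
```

```text
clock: 18.28
position: [0.4624, 0.2893, 0.111]
ee_rot: [0.028, 0.973, 0.154, -0.171]
contact_force: [-0.3, -0.2, 12.1]
width: 0.061
gripper_force: 96.8
clock: 18.78
position: [0.4622, 0.2893, 0.1082]
ee_rot: [0.029, 0.973, 0.154, -0.172]
contact_force: [-0.5, 0.3, -0.7]
width: 0.0853
gripper_force: 0.0
```

```bash
python3 -m handwheel '[{"translation":[0,0,-0.015],"angular":[0,0,0],"hand":0},{"translation":[0,0,-0.02],"angular":[0,0,0],"hand":0},{"translation":[0,0,-0.025],"angular":[0,0,0],"hand":0},{"translation":[0,0,-0.03],"angular":[0,0,0],"hand":0},{"translation":[0,0,-0.03],"angular":[0,0,0],"hand":0},{"translation":[0,0,-0.03],"angular":[0,0,0],"hand":0},{"translation":[0,0.03,-0.02],"angular":[0,0,0],"hand":0},{"translation":[0,0.04,0],"angular":[0,0,0],"hand":0},{"translation":[0,0.04,0],"angular":[0,0,0],"hand":0},{"translation":[0,0.04,0],"angular":[0,0,0],"hand":0}]'
python3 -m handwheel '[{"translation":[0,0.04,0],"angular":[0,0,0],"hand":0},{"translation":[0,0.03,0],"angular":[0,0,0],"hand":0},{"translation":[0,0,0],"angular":[0,0,0],"hand":0},{"translation":[0,0,0],"angular":[0,0,0],"hand":0}]'
python3 - <<'E'
from h import *
s=manip.get_image("scene")[:,:,::-1]
cv2.imwrite("pics/s8.png",cv2.resize(s[130:310,140:460],(800,450),interpolation=cv2.INTER_CUBIC))
f=lambda p:((proj("scene",p)-[140,130])*2.5).round(0)
print("tall base",f([.469,.2915,.165]),"rim",f([.469,.2915,.015]),"cup base",f([.58,-.01,.1]),"rim",f([.58,-.01,.015]))
E
```

```text
clock: 19.62
position: [0.5644, 0.164, 0.2689]
ee_rot: [0.029, 0.973, 0.155, -0.171]
contact_force: [0.9, 0.2, -0.0]
width: 0.0853
gripper_force: 0.0
clock: 19.95
position: [0.5859, 0.0969, 0.2684]
ee_rot: [0.028, 0.973, 0.153, -0.172]
contact_force: [-0.2, 1.1, -0.2]
width: 0.0852
gripper_force: 0.0
tall base [603. 100.] rim [584. 168.] cup base [386. 261.] rim [385. 294.]
```

View pics/s8.png

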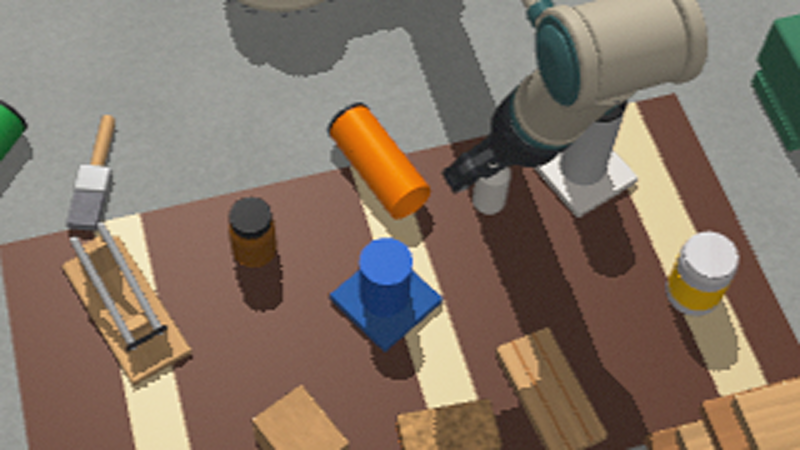

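Both are seated: the tumbler stands inverted on the white foot at (590,150) and the cup on the blue foot at (386,275). The bystanders are in place and the gripper is clear, so I'm handing in.

```bash
python3 -c "
from rig import manip
print(manip.sign_off())"
```

```text
the job is handed in; nothing more can be done
None
```

The job is handed in at about 20 s on the clock: the blue cup is upside down on the blue foot's short post and the steel tumbler upside down over the white foot's tall post, both looking fully seated in the last picture, with the other things in view unmoved (sign-off gave no verdict).

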